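# Shut the colour-bottle case until its cover clicks

### The arm

A 6-joint arm with a two-finger parallel gripper is mounted at the origin on a cart in front of the work surface, level with it; the furniture and walls round the work are solid. World frame = base frame: x ahead of the robot, y to its left, z up, the work surface at z = 0. Lengths are in m, angles in degrees, forces in N, time in s.
With the tool pointing down it reaches from about 0.3 to 0.75 m from the base axis. Payload 8.5 kg.
Tool frame: the origin (TCP) lies midway between the tips of the shut fingers; the grasp point (between the pads) lies env.tcp_to_grasp behind it (env.tcp_to_grasp is the distance from the TCP to the grasp point, in m); z points along the fingers, y is the line along which they close (so a half turn about z gives the same grasp; the last joint's range is limited). The gripper opens to 85 mm and grips with 20 to 120 N. Pads are 22 mm wide; open, the fingers measure 114 mm over their backs; the gripper's body (76 mm by 85 mm) begins 54 mm behind the grasp point. The pads swing forward as they close: fully open they stand 13 mm farther back than shut.
Start: joints at [-80.518, 21.807, 74.336, -0, 83.858, -12.336], TCP at [0.204, -0.511, 0.231] pointing down, gripper open.
Joint ranges: [-178.18, 178.18], [-50.72, 133.34], [12.68, 142.11], [-81.47, 261.47], [9.98, 163.14], [-165.26, 165.26]. Speed limits (degrees/s): [136.94, 136.94, 180, 180, 180, 180].

### API

Orientations are given as a 3x3 rotation matrix whose columns are the frame's x, y, z axes.
In Python, from rig import observe, optics, job, env gives the robot as it stands. The module is installed in compiled form; this text tells all that it offers.
- The arm moves only by the shell command python3 -m jog 'ROWS' [FORCE]. ROWS is JSON, a list of rows, each a list of 7 numbers: the turn, a rotation vector about the tool's x, y, z in rad, then the shift along the tool's x, y, z in m, then the opening in per cent of the stroke, from 0 (shut) to 100 (fully open). A call has 1 to 10 rows; each row shifts and turns the commanded pose from where the row before left it, along the tool's axes as they then stand; what a row does not reach is not made up. A row lasts 1/8 s, in which the tool goes at most 62.5 mm and 10.7 degrees, less where a joint would pass 70% of its speed; a pose out of reach is approached as far as the arm can. A call is refused whole if a number of a shift passes 0.0625 or a number of a turn 0.188, either way. A call with a gripper value outside its range is refused whole. The fingers move at their own pace and stop on an object; FORCE is the grip in N (left out, the last holds). Time passes only in rows, so rows that do not move let the fingers close. It gives the time, the measured TCP pose, the force, the opening and the grip force at its end, in the units of the state.
- observe(): the state, without advancing time (a new reading comes with each control period).
- optics.get_image(name): name is "side" or "top"; returns a dict with "pixels" (420x560x3 uint8, red, green, blue), "mtx" (3x3 intrinsics, pixels), "dist_coeffs" ([k1, k2, p1, p2, k3] as OpenCV has them; the pictures are not rectified), "rvec" (rotation vector, rad) and "tvec" (3), from world to camera coordinates, as OpenCV has them. Camera axes: x right, y down, z forward; pixel columns grow to the right and rows downward; lengths in m; the calibration is good to about 2 mm. A picture is of the moment at which its call begins. There is no depth.
- job.close_job(): hands the job in; it is judged then, once.
The state is a dict: "time_s": time; "q": joint angles; "qvel": joint speeds; "joint_efforts": joint torques, N m; "position": TCP position; "tool_rot": TCP orientation; "ft_force": force on the tool from outside, world axes, zero at the start; "wrist_torque": the same for the moment, N m; "grip_width": finger opening in m; "gripper_force": force on a finger pad.
Only numpy, scipy, OpenCV 4.12 (cv2) and the standard library are available. Lean on these libraries where they do the work, as an engineer would, in place of code of your own. Each camera call takes 0.05 s, during which the arm holds its last target. There are 200 camera calls.

### The job

Stand the red food-colour bottle upright in the empty far bay of the white case, then slide the green cover along its rails over it until the orange tab clicks past the metal ledge at the far end and stays latched. Close it gently by feel, going on until it has clicked but without ramming the cover against its stop or leaning on it, and leave the other bottles alone.

Things in the scene. Friction and masses are not known exactly. Their poses are not given: they have to be found in the camera images.
- case: White case fixed to the table, 233 mm long (x), 114 wide (y), 93 high. Origin on the table; x, the cover's closing direction, points to the metal catch, z up. Spans x -85 to +148 mm; inside y -46 to +46; floor 5 mm thick. Partition at x 18 to 22; the near bay holds a fixed amber bottle, the far bay (x 22 to 80) is empty. Side walls' tops at z 84 carry the cover.
- rail (a point): Point on the case's centre line at its near end (case x -85), at the height of the rails, z 84. Lips at z 89.5 to 93.5 over the cover's long edges (|y| 47 to 57 mm, x -85 to +84) keep it down, with 1.5 mm play upward and to each side.
- catch_mean (a point): Mean place of the aluminium ledge's far edge (case x 123, z 84.5): an 18 degree ramp, 26 mm wide, rises to a 20 mm long flat that drops off at this edge. Two stop posts (|y| 25 to 43, top z 90) stand 35 mm before the edge and meet the cover's front about 2 mm after the click. Each case's catch (ledge and posts together) is screwed down up to 12 mm before or behind this mark, not measured.
- cover: Loose green cover, 160 x 102 x 4 mm, about 70 g, threaded in the rails. Origin at the centre of its underside, x the closing direction. Starts at case x -100 to -92 mm; latched between -6 and +20. Sliding takes 1 to 3 N; the tab on the ramp and flat (last 32 mm) up to about 8 N, falling at the click, then rising without limit at the stop. Over 22 N between cover and case is ramming.
- ridge (a point): Top centre of the cover's push ridge, a cross bar 12 mm thick (x), 40 wide (y), 18 high on the cover's top; at cover x +30 mm, 22 mm above the cover's underside, 106 mm above the table. It can be pushed from behind (its -x side) with closed fingers or pinched.
- hook (a point): Lowest point of the hook under the tip of the orange spring tab (24 mm wide, reaching 41 mm past the cover's front edge), 119 mm ahead of the cover's origin. Height about 80.5 mm when relaxed, before the ramp and again once latched; about 84.5 on the flat. The tab flexes up (1.4 N m/rad, 43 mm arm). Latched: past the ledge, case x over 110 mm and height under 82 mm.
- bay (a point): Middle of the floor of the empty far bay, 5 mm above the table, where the bottle is to stand. The bay is 58 mm along the case's x and 92 mm along its y, so fingers closing along the case's y have room beside the bottle. At the start the tab's tip overhangs the bay's near side by up to 8 mm, the catch its far side by up to 7 mm.
- red_bottle: Loose red dropper bottle with a white cap, standing; body 30 mm in diameter and 47 mm high, cap 18 mm, 70 mm in all, about 60 g. Origin at the centre of its underside, z up. Which of the three places it has differs. Lower it into the bay by its cap (18 mm wide, 47 to 70 mm up), so that the gripper's body stays above the case's lips.
- green_bottle: Loose green dropper bottle with a white cap, standing, 30 mm in diameter, 76 mm high; to be left alone. Origin at the centre of its underside.
- blue_bottle: Loose blue dropper bottle with a white cap, standing, 30 mm in diameter, 76 mm high; to be left alone. Origin at the centre of its underside.
There are look-alikes about, which are no part of the job. There is more than one size of the cover; the job needs the largest.

How it is judged (in metres and radians):
On the way, in this order (a step that is already met when the one before it is completed fails the run):
1. the red bottle stands in the far bay, let go (x of red_bottle in the frame of case between 0.034 and 0.068 m and y of red_bottle in the frame of case between -0.036 and 0.036 m and z of red_bottle in the frame of case between 0 and 0.009 m and angle between red_bottle's own z axis and vertical below 0.12 rad and contact force between the fingers and red_bottle below 0.1 N), for 0.2 s.
2. the cover's hook has snapped down behind the ledge (x of hook in the frame of case above 0.1105 m and z of hook in the frame of case between 0.077 and 0.082 m and z of cover in the frame of case between 0.08 and 0.087 m), for 0.2 s.
At the end, for the whole second after the job is handed in: The red bottle stands upright (within 0.12 rad) on the floor of the far bay (case x 34 to 68 mm, |y| under 36 mm); the cover lies in its rails with its hook dropped behind the ledge's far edge (hook at case x over 110 mm, height between 77 and 82 mm); both at rest (all of step 2 and x of red_bottle in the frame of case between 0.034 and 0.068 m and y of red_bottle in the frame of case between -0.036 and 0.036 m and z of red_bottle in the frame of case between 0 and 0.009 m and angle between red_bottle's own z axis and vertical below 0.12 rad and linear speed of each of cover, red_bottle below 0.01 m/s); the robot touches nothing.
It fails at once if the cover is rammed or pressed against the case with more than 22 N (contact force between cover and case above 22 N).
It fails at once if the green or blue bottle is shifted more than 25 mm or tipped (distance of any of green_bottle, blue_bottle from where it was at the start of the episode above 0.025 m or angle between any of green_bottle, blue_bottle's own z axis and vertical above 0.4 rad).
It also fails if it takes over 61 s, if anything falls off the work surface, if the arm or the gripper's body presses on something with over 40 N, if the wrist force passes 120 N, or if a joint passes its speed limit or range.

## Working session

There is one attempt and no reset: what is moved stays moved. The work goes in short steps, Python scripts to look and compute and a shell command to move; the robot and the scene stay as the last step left them, time stands still between calls to the robot, and variables do not carry over. Pictures are saved under pics/ and viewed, at most 10 in all, crops included, and the job is handed in when it is done.

```bash
mkdir -p pics; cat > h.py <<'E'
import numpy as np, cv2
from rig import observe, optics, job, env
def cam(n):
    d=optics.get_image(n); d={k:np.array(v) for k,v in d.items()}
    d['R']=cv2.Rodrigues(d['rvec'].astype(float))[0]; d['t']=d['tvec'].reshape(3).astype(float); return d
def save(d,f): cv2.imwrite('pics/'+f,d['pixels'][:,:,::-1].astype(np.uint8))
def ray(d,uv):
    p=cv2.undistortPoints(np.array(uv,float).reshape(-1,1,2),d['mtx'],d['dist_coeffs']).reshape(-1,2)
    v=np.c_[p,np.ones(len(p))]@d['R']; return -d['R'].T@d['t'],v
def plane(d,uv,z):
    o,v=ray(d,uv); return o+v*((z-o[2])/v[:,2])[:,None]
def proj(d,P): return cv2.projectPoints(np.array(P,float).reshape(-1,1,3),d['rvec'].astype(float),d['t'],d['mtx'],d['dist_coeffs'])[0].reshape(-1,2)
E
python3 - <<'E'
from h import *
for n in('top','side'):
    d=cam(n); save(d,n+'0.png'); print(n,-d['R'].T@d['t'],d['R'][2])
s=observe(); print(s['time_s'],s['position'],s['tool_rot'],s['ft_force'],s['grip_width'],env.tcp_to_grasp)
E
```

```text
top [0.47396845 0.0367039  0.93867347] [ 0.04528641  0.00919511 -0.99893172]
side [ 0.53503668 -0.9159331   0.60008585] [-0.00537778  0.8794888  -0.47588919]
0.1 [ 0.20437981 -0.51034181  0.23077902] [[ 9.28359084e-01  3.71684499e-01 -2.09658901e-04]
 [ 3.71684451e-01 -9.28358237e-01  1.28544919e-03]
 [ 2.83142970e-04 -1.27128539e-03 -9.99999152e-01]] [ 0.16807378  0.04083409 -0.84302557] 0.08506985452829051 0.0187
```

View pics/top0.png

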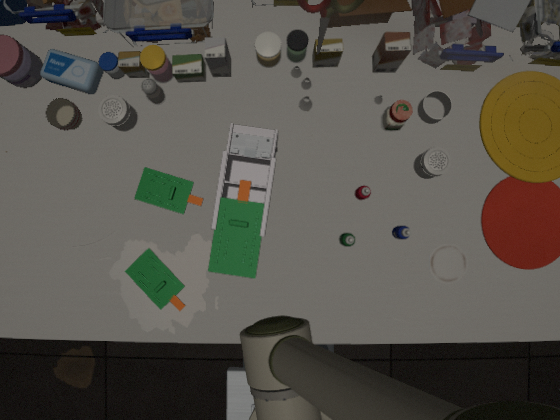

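View pics/side0.png

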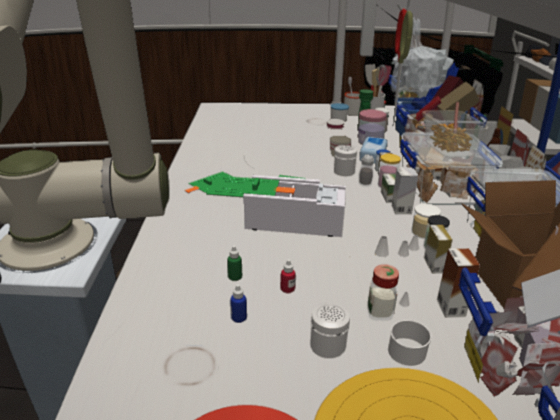

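The top view shows the case at about (245,180), closing direction up the image, with the large green cover at (238,235). The red bottle is at (363,192), green at (348,239) and blue at (401,232). The two smaller covers on the left are decoys.

```bash
python3 - <<'E'
from h import *
d=cam('top'); im=d['pixels'].astype(np.uint8); hsv=cv2.cvtColor(im,cv2.COLOR_RGB2HSV)
g=cv2.inRange(hsv,(45,120,60),(80,255,255)); g[:,:205]=0; g[:,300:]=0
c=max(cv2.findContours(g,0,1)[0],key=cv2.contourArea)
P=plane(d,c.reshape(-1,2),0.088)[:,:2]
r=cv2.minAreaRect((P*1000).astype(np.float32)); print('cover',r, cv2.boxPoints(r))
o=cv2.inRange(hsv,(5,150,100),(20,255,255)); o[:,:225]=0;o[:,275:]=0;o[:170]=0;o[230:]=0
c=max(cv2.findContours(o,0,1)[0],key=cv2.contourArea)
r=cv2.minAreaRect((plane(d,c.reshape(-1,2),0.088)[:,:2]*1000).astype(np.float32));print('tab',r)
s=cam('side'); hs=cv2.cvtColor(s['pixels'].astype(np.uint8),cv2.COLOR_RGB2HSV)
for n,dd,H,box in(('top',d,hsv,(345,175,385,210)),('side',s,hs,(270,255,305,300))):
    m=cv2.inRange(H,(165,120,40),(180,255,255))|cv2.inRange(H,(0,120,40),(4,255,255))
    x0,y0,x1,y1=box; k=np.zeros_like(m); k[y0:y1,x0:x1]=m[y0:y1,x0:x1]
    ys,xs=np.nonzero(k); h=cv2.convexHull(np.c_[xs,ys].astype(np.int32)); print(n,len(xs),xs.min(),xs.max(),ys.min(),ys.max(),cv2.minEnclosingCircle(h))
    if n=='side': print(plane(dd,[[(xs.min()+xs.max())/2,ys.max()]],0))
cr=cv2.resize(im[110:290,195:295],None,fx=5.5,fy=3.3*1,interpolation=cv2.INTER_CUBIC)
a=cv2.resize(im[115:215,200:290],None,fx=6,fy=6,interpolation=cv2.INTER_CUBIC)
b=cv2.resize(im[180:205,350:376],None,fx=9,fy=9,interpolation=cv2.INTER_CUBIC)
cv=np.zeros((600,780,3),np.uint8); cv[:,:540]=a; cv[:225,541:775]=b
cv2.imwrite('pics/c1.png',cv[:,:,::-1])
E
```

```text
cover ((461.5340576171875, 125.7309341430664), (99.42975616455078, 157.47952270507812), 81.69974517822266) [[376.4422   87.90373]
 [532.27216  65.16989]
 [546.6259  163.55814]
 [390.79596 186.29198]]
tab ((561.1807861328125, 112.06694030761719), (22.474985122680664, 42.77810287475586), 80.95980834960938)
top 77 356 369 186 198 ((362.22222900390625, 192.38888549804688), 6.966725826263428)
side 212 281 294 270 292 ((286.9837341308594, 280.66278076171875), 11.382753372192383)
[[ 0.56324821 -0.16605611  0.        ]]
```

View pics/c1.png

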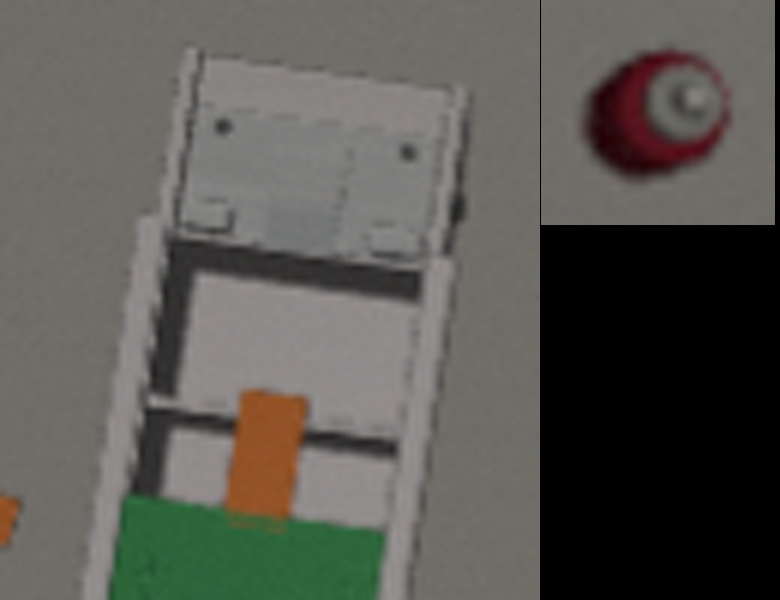

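```bash
python3 - <<'E'
from h import *
d=cam('top')
f=lambda p,s,o:(np.array(p,float)+.5)/s-.5+np.array(o)
u=np.array([.9895,-.1444]);v=np.array([.1444,.9895])
P=plane(d,f([[140,215],[453,262]],6,(200,115)),.0935)[:,:2]; print(P,P@u,P@v)
Q=plane(d,f([[192,48],[467,90]],6,(200,115)),.087)[:,:2]; print(Q,Q@u,Q@v)
C=np.array([.4615,.1257]); print('cover',C@u,C@v)
print('cap',plane(d,f([[690-541,98]],9,(350,180)),.068), plane(d,f([[684-541,103]],9,(350,180)),.066))
# lip ends edge profile
print('partition top', (plane(d,f([[150,400],[408,435]],6,(200,115)),.075)[:,:2])@u)
print('hist', (plane(d,f([[175,240],[415,270]],6,(200,115)),.08)[:,:2])@u)
s=cam('side'); hs=s['pixels']; cv2.imwrite('pics/s1.png',cv2.resize(hs[165:300,220:360],None,fx=5.7,fy=4.4*1.0,interpolation=cv2.INTER_CUBIC)[:,:,::-1])
# side: cap by white blob above red
print(plane(s,[[287.5,292]],0.0), ray(s,[[287.5,265]])[1])
E
```

```text
[[0.6457871  0.15612907]
 [0.62898018 0.0448998 ]] [0.6164613  0.61589235] [0.24774138 0.13525309]
[[0.70787773 0.13906899]
 [0.69247564 0.04015932]] [0.68036345 0.67940564] [0.23982631 0.13973113]
cover 0.43850317000000005 0.19102075000000002
cap [[ 0.56361266 -0.15356803  0.068     ]] [[ 0.56259336 -0.15253009  0.066     ]]
partition top [0.55360864 0.55467388]
hist [0.61171135 0.61345653]
[[ 0.56324821 -0.16605611  0.        ]] [[ 0.02919606  0.82042429 -0.58543678]]
```

View pics/s1.png

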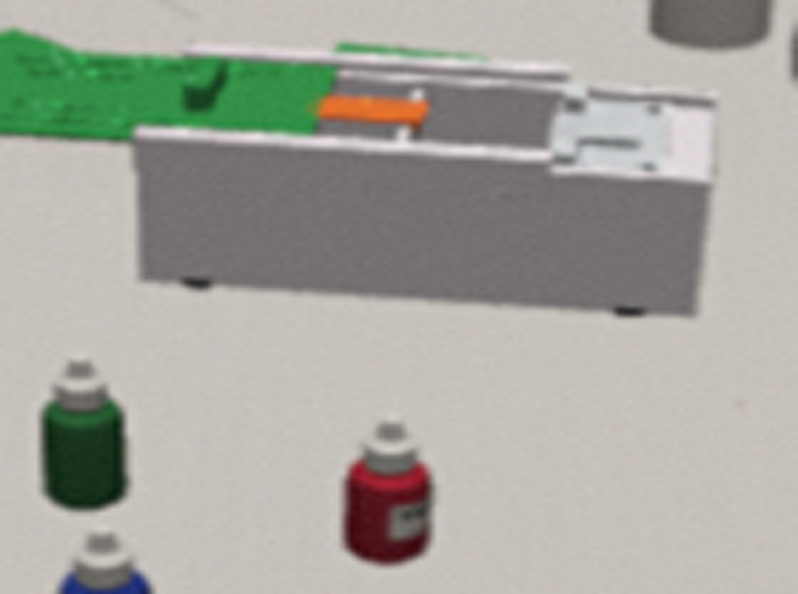

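Case origin is about (0.554, 0.112) with yaw -8.3°. The cover sits at case x ≈ -93 mm and the red bottle at about (0.563, -0.153). Next I turn the tool and move above the bottle.

```bash
python3 -m jog '[[0,0,0.175,0,0,0,50],[0,0,0.175,0,0,0,50],[0,0,0.176,0,0,0,50]]' 30
python3 -m jog '[[0,0,0,0.0337,-0.045,0.009,50],[0,0,0,0.0337,-0.045,0.009,50],[0,0,0,0.0337,-0.045,0.009,50],[0,0,0,0.0337,-0.045,0.009,50],[0,0,0,0.0337,-0.045,0.009,50],[0,0,0,0.0337,-0.045,0.009,50],[0,0,0,0.0337,-0.045,0.009,50],[0,0,0,0.0337,-0.045,0.009,50],[0,0,0,0.0337,-0.045,0.009,50],[0,0,0,0,0,0,50]]'
python3 - <<'E'
from h import *
s=observe(); print(s['time_s'],s['tool_rot'])
for n in('top','side'):
    d=cam(n); im=d['pixels']; p=proj(d,[[.563,-.153,.06],s['position']]);print(p); x,y=p[0].astype(int)
    save(dict(pixels=cv2.resize(im[y-50:y+50,x-65:x+65],None,fx=6,fy=6,interpolation=cv2.INTER_CUBIC)),n+'2.png')
E
```

```text
time_s: 0.68
position: [0.2044, -0.5105, 0.2312]
tool_rot: [[0.989, -0.15, -0.0], [-0.15, -0.989, 0.0], [-0.0, -0.0, -1.0]]
ft_force: [1.3, -0.0, -0.9]
grip_width: 0.0427
gripper_force: 0.0
time_s: 1.92
position: [0.5646, -0.1508, 0.1492]
tool_rot: [[0.99, -0.14, -0.001], [-0.14, -0.99, 0.001], [-0.001, -0.001, -1.0]]
ft_force: [-0.6, 0.1, -0.8]
grip_width: 0.0429
gripper_force: 0.0
1.925 [[ 9.90131687e-01 -1.40136547e-01 -9.95463980e-04]
 [-1.40135553e-01 -9.90131816e-01  1.00673072e-03]
 [-1.12672033e-03 -8.57296094e-04 -9.99998998e-01]]
[[365.06938338 191.09015285]
 [373.60412957 185.77912236]]
[[287.97516378 263.16684734]
 [289.95066513 222.62409374]]
```

```bash
python3 -m jog '[[0,0,0,-0.0013,0.0024,0.03,50],[0,0,0,0,0,0.03,50],[0,0,0,0,0,0.022,50],[0,0,0,0,0,0.02,50],[0,0,0,0,0,0,50],[0,0,0,0,0,0,10],[0,0,0,0,0,0,10],[0,0,0,0,0,0,10],[0,0,0,0,0,0,10],[0,0,0,0,0,0,10]]' 30
python3 - <<'E'
from h import *
d=cam('side'); save(dict(pixels=cv2.resize(d['pixels'][210:310,225:355],None,fx=6,fy=6,interpolation=cv2.INTER_CUBIC)),'side3.png')
E
```

```text
time_s: 3.28
position: [0.5621, -0.1562, 0.0493]
tool_rot: [[0.99, -0.144, 0.002], [-0.144, -0.99, -0.001], [0.002, 0.001, -1.0]]
ft_force: [0.5, -0.5, 6.3]
grip_width: 0.0165
gripper_force: 29.5
```

View pics/side3.png

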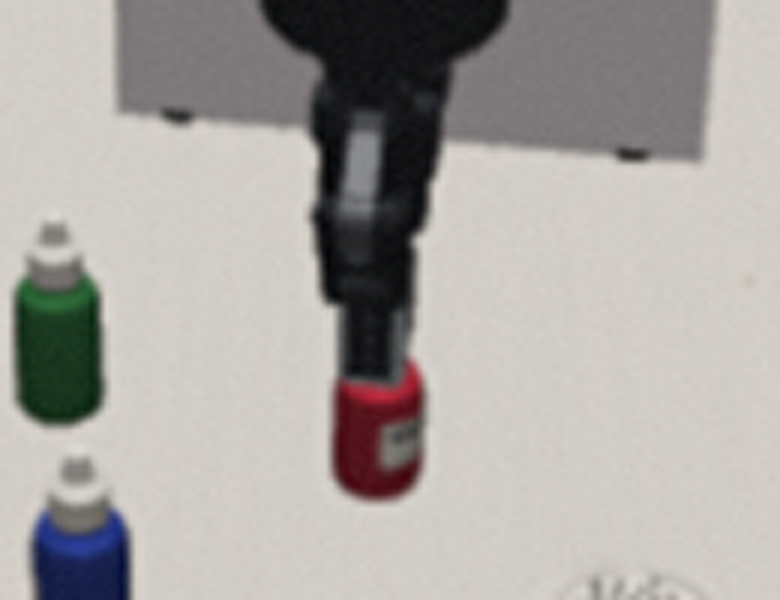

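Fingers hold the cap at crop pixel (375,350), with the bottle upright below. Lifting and carrying it over the far bay.

```bash
python3 -m jog '[[0,0,0,0,0,-0.03,10],[0,0,0,0,0,-0.05,10],[0,0,0,0,0,-0.05,10],[0,0,0,0.0013,-0.044,0,10],[0,0,0,0.001,-0.044,0,10],[0,0,0,0.001,-0.044,0,10],[0,0,0,0.001,-0.044,0,10],[0,0,0,0.001,-0.044,0,10],[0,0,0,0,-0.044,0,10],[0,0,0,0,0,0,10]]'
python3 -m jog '[[0,0,0,0,0,0,10],[0,0,0,0,0,0,10]]'
python3 - <<'E'
from h import *
s=observe();u=np.array([.9895,-.1444]);v=np.array([.1444,.9895]);p=s['position']
print(p,p[:2]@u-.532,p[:2]@v-.191,s['tool_rot'][0])
a=[cv2.resize(cam(n)['pixels'][y:y+100,x:x+130],None,fx=3,fy=4,interpolation=cv2.INTER_CUBIC) for n,x,y in(('top',185,100),('side',225,130))]
save(dict(pixels=np.hstack(a)),'b4.png')
E
```

```text
time_s: 4.58
position: [0.6046, 0.1072, 0.178]
tool_rot: [[0.99, -0.141, -0.001], [-0.141, -0.99, 0.0], [-0.001, -0.0, -1.0]]
ft_force: [0.4, 0.7, -0.8]
grip_width: 0.0166
gripper_force: 29.5
time_s: 4.82
position: [0.6049, 0.1034, 0.1783]
tool_rot: [[0.989, -0.146, -0.0], [-0.146, -0.989, -0.0], [-0.0, 0.0, -1.0]]
ft_force: [-0.3, 0.5, -0.7]
grip_width: 0.0164
gripper_force: 29.5
[0.604886   0.10338226 0.17832832] 0.05160630166306357 -0.0013577136689148228 [ 9.89266512e-01 -1.46122312e-01 -1.94186761e-04]
```

View pics/b4.png

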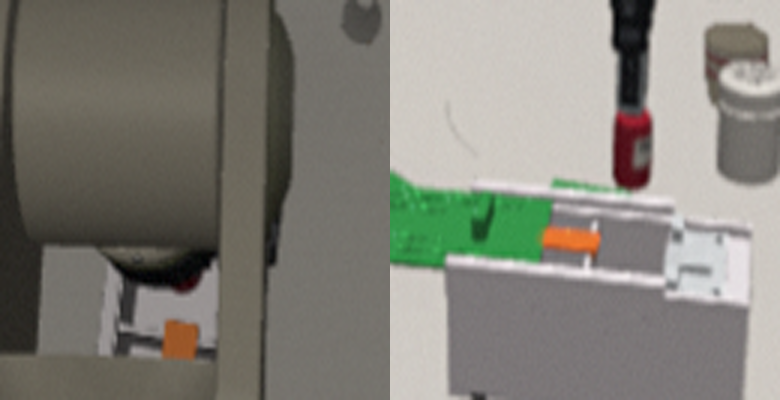

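The bottle hangs upright over the bay, between the tab tip and the catch (side crop (632,150)). Lowering it.

```bash
python3 -m jog '[[0,0,0,0,0,0.025,10],[0,0,0,0,0,0.03,10],[0,0,0,0,0,0.03,10],[0,0,0,0,0,0.02,10],[0,0,0,0,0,0.01,10],[0,0,0,0,0,0.005,10],[0,0,0,0,0,0.003,10],[0,0,0,0,0,0,10],[0,0,0,0,0,0,10]]'
```

```text
time_s: 6.05
position: [0.6051, 0.1045, 0.0558]
tool_rot: [[0.989, -0.145, 0.001], [-0.145, -0.989, -0.0], [0.001, -0.0, -1.0]]
ft_force: [-0.6, 0.1, -0.4]
grip_width: 0.0166
gripper_force: 29.5
```

```bash
python3 -m jog '[[0,0,0,0,0,0.0015,10],[0,0,0,0,0,0,10]]'
python3 -m jog '[[0,0,0,0,0,0,35],[0,0,0,0,0,0,35],[0,0,0,0,0,0,35],[0,0,0,0,0,-0.01,35],[0,0,0,0,0,-0.03,35],[0,0,0,0,0,-0.05,35],[0,0,0,0,0,-0.05,0],[0,0,0,0,0,0,0],[0,0,0,0,0,0,0]]'
python3 - <<'E'
from h import *
a=[cv2.resize(cam(n)['pixels'][y:y+100,x:x+130],None,fx=3,fy=4,interpolation=cv2.INTER_CUBIC) for n,x,y in(('top',185,100),('side',225,130))]
save(dict(pixels=np.hstack(a)),'b5.png')
E
```

```text
time_s: 6.3
position: [0.6054, 0.1046, 0.0545]
tool_rot: [[0.989, -0.145, 0.002], [-0.145, -0.989, 0.0], [0.001, -0.0, -1.0]]
ft_force: [0.9, 0.3, 4.1]
grip_width: 0.0165
gripper_force: 29.9
time_s: 7.42
position: [0.6045, 0.1045, 0.1936]
tool_rot: [[0.989, -0.145, -0.001], [-0.145, -0.989, 0.0], [-0.001, 0.0, -1.0]]
ft_force: [-0.5, 0.8, 0.1]
grip_width: 0.0004
gripper_force: 0.0
```

View pics/b5.png

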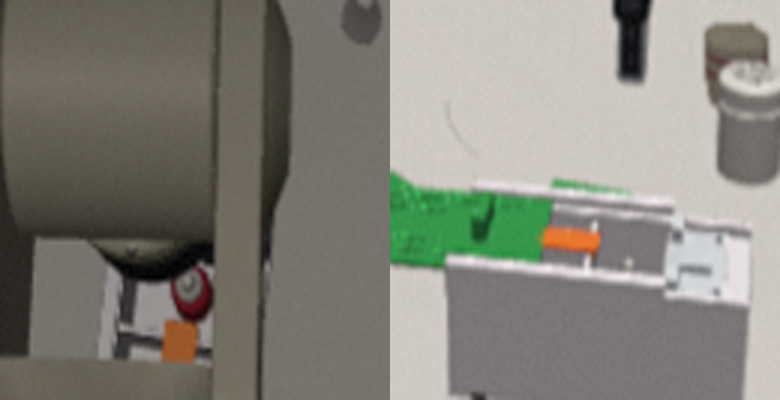

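Bottle stands in the bay, released (its cap is at about (187,287) in the top crop). Next I move closed fingers behind the ridge.

```bash
python3 -m jog '[[0,0,0,-0.0365,0,0,0],[0,0,0,-0.0365,0,0,0],[0,0,0,-0.0365,0,0,0],[0,0,0,-0.0365,0,0,0],[0,0,0,0,0,0.04,0],[0,0,0,0,0,0.03,0],[0,0,0,0,0,0.02,0],[0,0,0,0,0,0.008,0],[0,0,0,0,0,0,0]]'
python3 - <<'E'
from h import *
s=observe();u=np.array([.9895,-.1444]);v=np.array([.1444,.9895]);p=s['position']
print(p,p[:2]@u-.532,p[:2]@v-.191,s['ft_force'],s['tool_rot'][0])
a=[cv2.resize(cam(n)['pixels'][y:y+100,x:x+130],None,fx=3,fy=4,interpolation=cv2.INTER_CUBIC) for n,x,y in(('top',185,150),('side',215,130))]
save(dict(pixels=np.hstack(a)),'b6.png')
E
```

```text
time_s: 8.65
position: [0.4603, 0.1256, 0.0955]
tool_rot: [[0.989, -0.145, -0.001], [-0.145, -0.989, -0.0], [-0.001, 0.0, -1.0]]
ft_force: [-0.1, -0.3, 0.4]
grip_width: 0.0
gripper_force: 0.0
[0.46028136 0.12564343 0.09547296] -0.09469450241088112 -0.00021120212559633256 [-0.09161951 -0.32202184  0.38803191] [ 0.98947464 -0.14470034 -0.00132135]
```

View pics/b6.png

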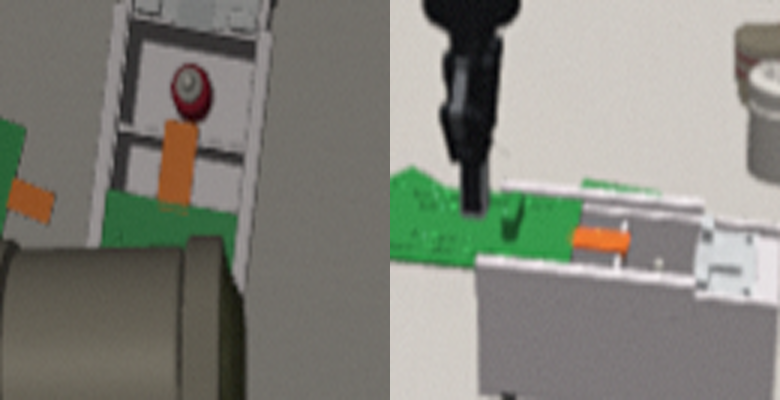

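Fingers are behind the ridge and centred on it (side crop (472,205) against the ridge at (512,215)). Starting to push.

```bash
python3 -m jog '[[0,0,0,0.006,0,0.001,0],[0,0,0,0.005,0,0,0],[0,0,0,0.004,0,0,0],[0,0,0,0.004,0,0,0],[0,0,0,0.004,0,0,0]]'
python3 -m jog '[[0,0,0,0.005,0,0,0],[0,0,0,0.005,0,0,0],[0,0,0,0.005,0,0,0],[0,0,0,0.005,0,0,0],[0,0,0,0.005,0,0,0],[0,0,0,0.005,0,0,0]]'
```

```text
time_s: 9.38
position: [0.4834, 0.1223, 0.0948]
tool_rot: [[0.989, -0.145, -0.0], [-0.145, -0.989, -0.0], [-0.0, 0.0, -1.0]]
ft_force: [-0.7, 0.1, 0.5]
grip_width: 0.0002
gripper_force: 0.3
time_s: 10.12
position: [0.5132, 0.1179, 0.0948]
tool_rot: [[0.989, -0.145, -0.0], [-0.145, -0.989, 0.0], [-0.0, -0.0, -1.0]]
ft_force: [-0.8, -0.2, 0.3]
grip_width: 0.0004
gripper_force: 0.3
```

```bash
python3 -m jog '[[0,0,0,0.004,0,0,0],[0,0,0,0.004,0,0,0],[0,0,0,0.003,0,0,0],[0,0,0,0,0,0,0]]'
python3 - <<'E'
from h import *
s=observe();u=np.array([.9895,-.1444]);v=np.array([.1444,.9895]);p=s['position']
print(p,p[:2]@u-.532,p[:2]@v-.191,s['ft_force'][:2]@u,s['ft_force'],s['tool_rot'][0])
d=cam('side');im=d['pixels'];hsv=cv2.cvtColor(im.astype(np.uint8),cv2.COLOR_RGB2HSV)
o=cv2.inRange(hsv,(5,150,100),(20,255,255));ys,xs=np.nonzero(o[170:240,250:350]);print(xs.max()+250)
x,y=xs.max()+250,ys[xs==xs.max()].mean()+170
print('tab tip case x',plane(d,[[x+.5,y]],.087)[:,:2]@u-.532)
E
```

```text
time_s: 10.62
position: [0.524, 0.1164, 0.0948]
tool_rot: [[0.989, -0.145, 0.0], [-0.145, -0.989, 0.0], [0.0, -0.0, -1.0]]
ft_force: [-0.9, -0.2, -0.8]
grip_width: -0.0001
gripper_force: 0.0
[0.52401147 0.11636469 0.09479967] -0.03029371670960912 -0.0001898804522099673 -0.8677225584961082 [-0.90230923 -0.17390874 -0.81291722] [ 9.89466578e-01 -1.44761241e-01  2.71830139e-04]
315
tab tip case x [0.07924367]
```

The cover is following with about 1 N: tab tip at case x 79, TCP at -30. Continuing by feel in small steps.

```bash
f(){ grep -E 'position|ft_force'|tr '\n' ' '; echo; }
python3 -m jog '[[0,0,0,0.002,0,0,0],[0,0,0,0.002,0,0,0]]'|f
python3 -m jog '[[0,0,0,0.002,0,0,0],[0,0,0,0.002,0,0,0]]'|f
python3 -m jog '[[0,0,0,0.002,0,0,0],[0,0,0,0.002,0,0,0]]'|f
python3 -m jog '[[0,0,0,0.002,0,0,0],[0,0,0,0.002,0,0,0]]'|f
python3 -m jog '[[0,0,0,0.002,0,0,0],[0,0,0,0.002,0,0,0]]'|f
python3 -m jog '[[0,0,0,0.002,0,0,0],[0,0,0,0.002,0,0,0]]'|f
python3 -m jog '[[0,0,0,0.002,0,0,0],[0,0,0,0.002,0,0,0]]'|f
```

```text
position: [0.5278, 0.1158, 0.0948] ft_force: [-1.4, 0.2, 0.8] 
position: [0.5318, 0.1152, 0.0948] ft_force: [-0.8, -0.0, 0.7] 
position: [0.5358, 0.1147, 0.0948] ft_force: [-0.9, -0.3, 0.8] 
position: [0.5396, 0.1141, 0.0948] ft_force: [-1.5, -0.1, 0.6] 
position: [0.5437, 0.1135, 0.0948] ft_force: [-0.9, 0.1, 0.9] 
position: [0.5476, 0.1129, 0.0948] ft_force: [-1.9, 1.3, 0.8] 
position: [0.5516, 0.1123, 0.0948] ft_force: [-2.0, 1.1, 2.2]
```

Ramp met at about case x -7, so the click should come at about TCP case x 22–27.

```bash
f(){ grep -E 'position|ft_force'|tr '\n' ' '; echo; }
python3 -m jog '[[0,0,0,0.002,0,0,0],[0,0,0,0.002,0,0,0]]'|f
python3 -m jog '[[0,0,0,0.002,0,0,0],[0,0,0,0.002,0,0,0]]'|f
python3 -m jog '[[0,0,0,0.002,0,0,0],[0,0,0,0.002,0,0,0]]'|f
python3 -m jog '[[0,0,0,0.001,0,0,0],[0,0,0,0.001,0,0,0]]'|f
python3 -m jog '[[0,0,0,0.001,0,0,0],[0,0,0,0.001,0,0,0]]'|f
```

```text
position: [0.5556, 0.1118, 0.0948] ft_force: [-2.6, -0.1, 1.0] 
position: [0.5595, 0.1112, 0.0948] ft_force: [-1.6, 0.3, 1.5] 
position: [0.5635, 0.1106, 0.0948] ft_force: [-2.0, 0.7, 1.9] 
position: [0.5654, 0.1103, 0.0948] ft_force: [-1.9, -0.3, 1.1] 
position: [0.5674, 0.11, 0.0948] ft_force: [-2.0, 1.3, 0.6]
```

```bash
f(){ grep -E 'position|ft_force'|tr '\n' ' '; echo; }
python3 -m jog '[[0,0,0,0.001,0,0,0]]'|f
python3 -m jog '[[0,0,0,0.001,0,0,0]]'|f
python3 -m jog '[[0,0,0,0.001,0,0,0]]'|f
python3 -m jog '[[0,0,0,0.001,0,0,0]]'|f
python3 -m jog '[[0,0,0,0.001,0,0,0]]'|f
python3 -m jog '[[0,0,0,0.001,0,0,0]]'|f
python3 - <<'E'
from h import *
u=np.array([.9895,-.1444]);v=np.array([.1444,.9895])
d=cam('side');im=d['pixels'];s=observe();p=s['position']
print(p[:2]@u-.532,proj(d,[np.r_[u*(.532+h)+v*.191,.086] for h in(.09,.11,.13)]))
save(dict(pixels=cv2.resize(im[150:210,265:365],None,fx=8,fy=8,interpolation=cv2.INTER_CUBIC)),'b7.png')
E
```

```text
position: [0.5686, 0.1098, 0.0948] ft_force: [0.5, -1.0, -0.9] 
position: [0.5696, 0.1097, 0.0948] ft_force: [-0.8, 0.3, 0.3] 
position: [0.5704, 0.1096, 0.0948] ft_force: [-0.8, -0.4, -0.2] 
position: [0.571, 0.1095, 0.0948] ft_force: [-5.2, 0.9, 3.8] 
position: [0.571, 0.1094, 0.0948] ft_force: [-9.6, 0.4, 5.8] 
position: [0.5711, 0.1094, 0.0948] ft_force: [-13.9, 0.1, 8.7] 
0.017240869858106578 [[320.04643886 192.115097  ]
 [328.5427665  192.76317822]
 [337.06268016 193.41463515]]
```

View pics/b7.png

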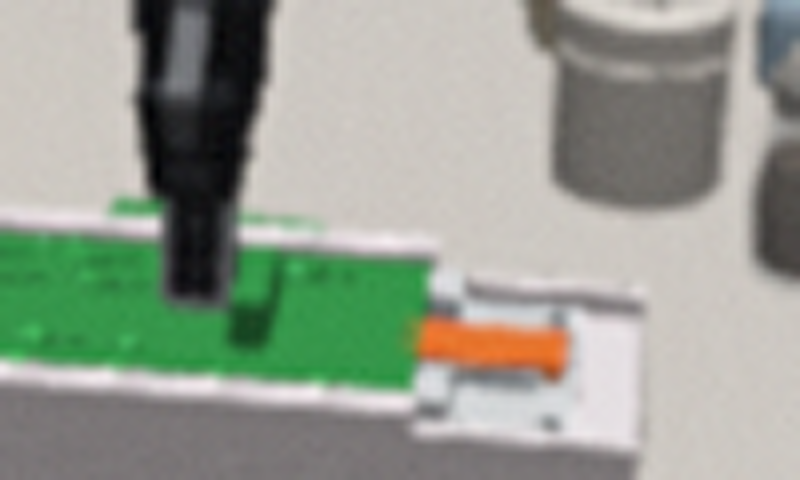

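The force fell to zero at TCP x ≈ 0.568 (the click) and then rose at the stop. The cover's front is at the posts (crop (430,330)), with the tab tip over the ledge's far edge (565,350). Backing off.

```bash
python3 -m jog '[[0,0,0,-0.003,0,0,0],[0,0,0,-0.006,0,0,0],[0,0,0,-0.01,0,0,0],[0,0,0,-0.01,0,-0.01,0],[0,0,0,0,0,-0.05,0],[0,0,0,0,0,-0.05,0],[0,0,0,-0.05,0,-0.03,0],[0,0,0,-0.05,0,0,0],[0,0,0,0,0,0,0],[0,0,0,0,0,0,0]]'
python3 - <<'E'
from h import *
u=np.array([.9895,-.1444]);v=np.array([.1444,.9895])
d=cam('side');t=cam('top')
for n,z in((d,.087),(t,.087)):
    h=cv2.cvtColor(n['pixels'].astype(np.uint8),cv2.COLOR_RGB2HSV);o=cv2.inRange(h,(5,150,90),(20,255,255))
    k=np.zeros_like(o); q=proj(n,[np.r_[u*.632+v*.191,.086]])[0].astype(int); k[q[1]-30:q[1]+30,q[0]-30:q[0]+30]=o[q[1]-30:q[1]+30,q[0]-30:q[0]+30]
    ys,xs=np.nonzero(k);P=plane(n,np.c_[xs,ys],z)[:,:2]@u-.532 if len(xs) else np.zeros(1);print(P.min(),P.max())
a=[cv2.resize(d['pixels'][155:205,300:365],None,fx=6,fy=12,interpolation=cv2.INTER_CUBIC),cv2.resize(t['pixels'][115:215,205:285],None,fx=5,fy=6,interpolation=cv2.INTER_CUBIC)]
save(dict(pixels=np.hstack(a)),'b8.png')
E
```

```text
time_s: 15.72
position: [0.4459, 0.1278, 0.2355]
tool_rot: [[0.989, -0.145, 0.002], [-0.145, -0.989, 0.0], [0.002, -0.0, -1.0]]
ft_force: [-0.2, -0.9, -0.8]
grip_width: -0.0001
gripper_force: 0.0
0.08292524832035608 0.12339074116310755
0.08388588563646338 0.12655065881550798
```

View pics/b8.png

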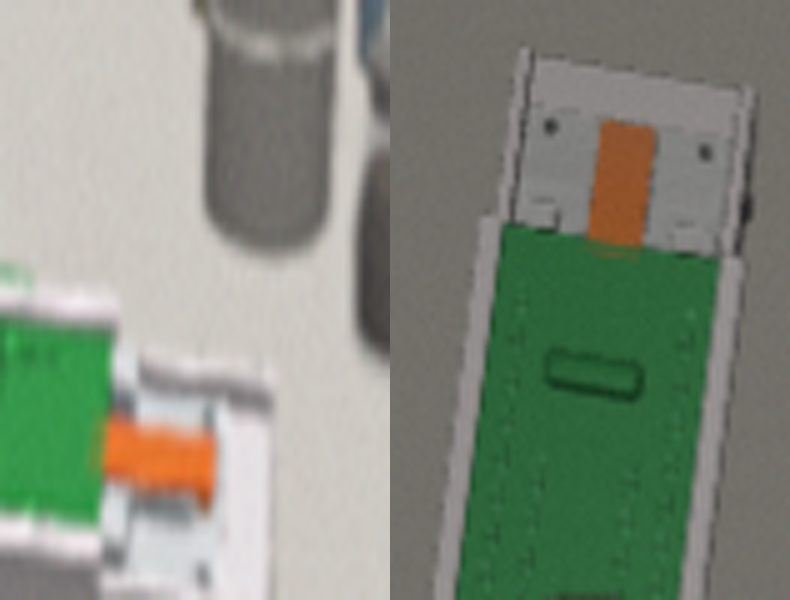

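The cover's front is against the posts, the tab tip is just past the ledge's far edge (about (630,122) in the right crop), and the arm is clear. Handing in.

```bash
python3 -c "
from rig import job; print(job.close_job())"
```

```text
the job is handed in; nothing more can be done
None
```

I stood the red bottle upright in the far bay and slid the cover shut until the force dropped at the click; contact at the stop then reached about 14 N (limit 22 N) before I backed off, and I handed the job in at about 16 s with the arm clear, but no verdict came back.

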